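# Set a fragile sample panel on its folding easel

## Robot

A 6-joint arm with a two-finger parallel gripper is mounted at the origin on a cart in front of the work surface, level with it; the furniture and walls round the work are solid. World frame = base frame: x ahead of the robot, y to its left, z up, the work surface at z = 0. Lengths are in m, angles in rad, forces in N, time in s.
With the tool pointing down it reaches from about 0.4 to 0.825 m from the base axis. Payload 7 kg.
Tool frame: the origin (TCP) lies midway between the tips of the shut fingers; the grasp point (between the pads) lies 19 mm behind it; z points along the fingers, y is the direction in which the jaws open and shut (so a half turn about z gives the same grasp; the last joint's range is limited). The gripper opens to 88 mm and grips with 3 to 60 N. Pads are 19 mm wide; open, the fingers measure 130 mm over their backs; the gripper's body (78 mm by 193 mm) begins 47 mm behind the grasp point.
Start: joints at [1.479, 0.359, 0.012, 0, -1.224, -0.288], TCP at [0.25, 0.627, 0.227] pointing down, gripper open.
Joint ranges: [-3.07, 3.07], [-1.43, 2.12], [-1.02, 1.25], [-3.03, 1.67], [-3.05, -0], [-3.03, 3.03]. Speed limits (rad/s): [2.39, 2.39, 3.01, 3.14, 3.14, 3.14].

## Interface

Orientations are given as a unit quaternion [x, y, z, w].
In Python, from rig import r, gripper_open, close, planner, camera, workorder gives the robot as it stands. Calls block until the motion is done:
- r.movep(position, orientation): joint-space move of the TCP to a pose.
- r.line_to(position, orientation=None, v=0.15): straight line of the TCP; orientation=None keeps the orientation; v is the mean speed in m/s.
- r.set_joints(angles): joint-space move.
- gripper_open() and close(effort=None): open the fingers fully, or close them until they stop; effort is the grip in N (None keeps the last).
- r.wait(seconds).
- planner.solve_ik(position, orientation): joint angles nearest the present ones, or None.
- r.get_state(): the state.
- camera(name): name is "scene" or "top" or "wrist"; returns a dict with "pixels" (420x560x3 uint8, red, green, blue), "fx", "fy", "cx", "cy" (pixels), "R" (3x3) and "t" (3): a world point X has camera coordinates R X + t; the wrist camera has in their place "T_tool_cam" (4x4, takes a point from camera to tool coordinates, whose origin is the TCP and whose axes are the flange's). Camera axes: x right, y down, z forward; pixel columns grow to the right and rows downward; lengths in m; the calibration is good to about 2 mm. The wrist camera is an equidistant fisheye: a pixel r from the principal point sees the ray r / f radians off the axis. A picture is of the moment at which its call begins: read the wrist's pose just before it. There is no depth.
A pose or a line that the arm cannot do raises r.MotionError and nothing moves.
- workorder.hand_in(): hands the job in, once; it reports no verdict.
The state is a dict: "time_s": time; "joints": joint angles; "joint_velocities": joint speeds; "joint_torque": joint torques, N m; "tcp_pos": TCP position; "orientation": TCP orientation; "wrist_force": force on the tool from outside, world axes, zero at the start; "ft_torque": the same for the moment, N m; "gripper_width": opening from 0.0 (shut) to 1.0 (fully open).
Only numpy, scipy, OpenCV 4.12 (cv2) and the standard library are available. Lean on these libraries where they do the work, as an engineer would, in place of code of your own. Each camera call takes 0.05 s, during which the arm holds its last target. There are 200 camera calls.

## Task

Swing the easel's orange prop leg out by its upright post until it meets its stop. Then take the blue sample panel out of the rack and set it gently on the easel, standing square and centred on both feet and lying back flat against the leaning rails. The panels have a soft honeycomb core: grip the blue one with no more than 20 N, let go of it only when it already stands on both feet, do not bump it or let it drop or slide onto them (at most 20 N there), and leave the other panels and the cup, spray can and sanding block where they are.

Things in the scene. Friction and masses are not known exactly. Their poses are not given: they have to be found in the camera images.
- rest: The easel's fixed back rest, leaning back 30 degrees: two aluminium rails 10 mm wide centred at y = +34 and -34 mm, z = 0 to 140 mm, nothing between them above z = 88. Its z runs up along the rails; -x points out of the front; the rails' front faces, against which the panel lies, are the plane x = 0; y runs sideways. Origin in that plane at the rails' foot, 12 mm above the table.
- feet_low (a point): On the rest at x = 0, y = 0, z = 20 mm: lowest height of the feet's tops. A grey crossbar carries two feet 14 mm wide, at y = +54 (fixed, a 6 mm lip at its end 30 mm in front of the rails) and y = -54 mm (the orange leg, once out). It is clamped firmly in slots so that both tops lie level somewhere 0 to 35 mm up the rest from here: not measured, to be felt or seen.
- leg_hinge (a point): On the rest at x = +5, y = -54, z = 20 mm: on the axis, parallel to the rest's z, about which the orange prop leg swings. At the leg's end, 70 mm from the axis, stands an orange post 12 mm thick, parallel to the rest's z; at any crossbar height it is there from z = 55 to 102 mm of the rest, and ends 82 mm above the foot.
- leg (a joint): Angle (rad) of the prop leg. At 0 it sticks out sideways along the rest's -y (stowed); it grows as the leg swings to the front; at 1.57 it points along the rest's -x and meets a hard stop. The hinge is stiff: it stays where left and needs about 1.5 N at the post.
- panel_blue_mid (a point): Centre of the blue sample panel: a honeycomb-core board 130 mm wide (x), 12 mm thick (y), 140 mm high (z), blue on both faces, about 0.12 kg, fragile. It stands upright, loosely, in a slot of the grey rack, the slots' cheeks reaching 42 mm up from its lower edge.
- panel_yellow_mid (a point): Centre of the yellow panel, same size and axes, in another slot of the rack 72 or 144 mm away along the panels' y.
- panel_white_mid (a point): Centre of the white panel, same size and axes, in another slot.
- panel_blue: The blue panel; origin at the centre of its lower edge face, axes as its centre point.
- easel: The whole easel: origin on the table under the middle of its base, -x is the side it faces.
- cup: Small clear dosing cup, 51 x 51 x 35 mm, bystander; origin at its underside.
- spray: Spray can, 67 mm thick, 205 mm high, bystander; origin at its underside.
- block: Sanding block 62 x 115 x 31 mm, black and red, bystander; origin at its underside.

How it is judged:
On the way, in this order (a step that is already met when the one before it is completed fails the run):
1. the prop leg is swung out to its stop while the blue panel is still in the rack (value of joint leg above 1.48 rad and distance of panel_blue_mid from where it was at the start of the episode below 0.02 m), for 0.1 s.
2. the blue panel is lifted clear of the rack in the fingers (height (world z) of panel_blue_mid above 0.14 m and contact force between the fingers and panel_blue above 0.5 N), for 0.1 s.
At the end, for the whole second after the job is handed in: The prop leg is at its stop (over 1.45 rad); the blue panel is released and at rest on the easel, flat against the rails (within 4 degrees, centre 2 to 11 mm in front of the rails' plane), level on both feet (within 3.4 degrees, centre 84 to 132 mm up the rest) and centred within 12 mm sideways (value of joint leg above 1.45 rad and x of panel_blue_mid in the frame of rest between -0.011 and -0.002 m and y of panel_blue_mid in the frame of rest between -0.012 and 0.012 m and z of panel_blue_mid in the frame of rest between 0.084 and 0.132 m and angle between the x axis of panel_blue_mid and the y axis of rest, either way round below 0.06 rad and angle between the y axis of panel_blue_mid and the x axis of rest, either way round below 0.07 rad and contact force between panel_blue and easel above 0.3 N and linear speed of panel_blue below 0.01 m/s and contact force between the fingers and panel_blue below 0.1 N); the robot touches nothing.
It fails at once if the blue panel is squeezed by the fingers with more than 20 N on each side (40 N summed over both) (contact force between the fingers and panel_blue above 40 N).
It fails at once if the blue panel is pressed or dropped on the easel with more than 20 N (contact force between panel_blue and easel above 20 N).
It fails at once if the blue panel, not held, drops or slides faster than 0.15 m/s (contact force between the fingers and panel_blue below 0.05 N and linear speed of panel_blue above 0.15 m/s).
It fails at once if another panel is moved more than 20 mm (distance of any of panel_yellow_mid, panel_white_mid from where it was at the start of the episode above 0.02 m).
It fails at once if the cup, spray can or sanding block is moved more than 20 mm (distance of any of cup, spray, block from where it was at the start of the episode above 0.02 m).
It also fails if it takes over 72 s, if anything falls off the work surface, if the arm or the gripper's body presses on something with over 40 N, if the wrist force passes 120 N, or if a joint passes its speed limit or range.

## Working session

There is one attempt and no reset: what is moved stays moved. The work goes in short steps, each a Python script; the robot and the scene stay as the last script left them, time stands still between calls to the robot, and variables do not carry over. Pictures are saved under pics/ and viewed, about 8 in all and at most 12, crops included, and the job is handed in when it is done.

```bash
ls; mkdir -p pics; python3 - <<'E'
from rig import r,camera
import cv2,numpy as np
print(r.get_state())
for n in ("scene","top"):
    c=camera(n); cv2.imwrite(f"pics/{n}0.png",c["pixels"][:,:,::-1]); np.savez(f"{n}0.npz",**c)
    print(n,c["fx"],c["fy"],c["cx"],c["cy"],np.round(c["R"],4).tolist(),np.round(c["t"],4).tolist(), "cam pos",-np.array(c["R"]).T@np.array(c["t"]))
E
```

```text
pics
{'time_s': 0.0, 'joints': array([ 1.47912654e+00,  3.59335953e-01,  1.10493405e-02, -3.66426417e-04,
       -1.22411277e+00, -2.88102899e-01]), 'joint_velocities': array([ 0.00025485,  0.00050195, -0.00027346, -0.00184456, -0.00021228,
        0.00038247]), 'joint_torque': array([-8.58264157e-04, -5.82719421e+01,  2.93044227e+01,  6.99798077e+00,
        6.82516897e-03, -1.62788510e-04]), 'tcp_pos': array([0.2500638 , 0.62642818, 0.22564856]), 'orientation': array([ 9.82013586e-01, -1.88808489e-01, -9.28361236e-05,  8.14555036e-04]), 'wrist_force': array([-0.51939252,  0.44590267,  0.64823951]), 'ft_torque': array([-0.00754318, -0.01222718, -0.05173551]), 'gripper_width': 0.9983316868027997}
scene 511.5562964166206 511.5562964166206 280.92110647100515 212.8073888046056 [[-0.8432, -0.5372, 0.0195], [-0.4076, 0.6153, -0.6747], [0.3504, -0.5769, -0.7378]] [0.4607, 0.2877, 0.9222] cam pos [0.18262818 0.60248627 0.86550511]
top 409.98011196608496 409.98011196608496 276.4574961988104 206.34509141228028 [[0.0038, -1.0, 0.0016], [-0.995, -0.004, -0.0994], [0.0994, -0.0012, -0.995]] [-0.0244, 0.563, 1.0142] cam pos [ 0.45949825 -0.0210133   1.06513602]
```

View pics/scene0.png

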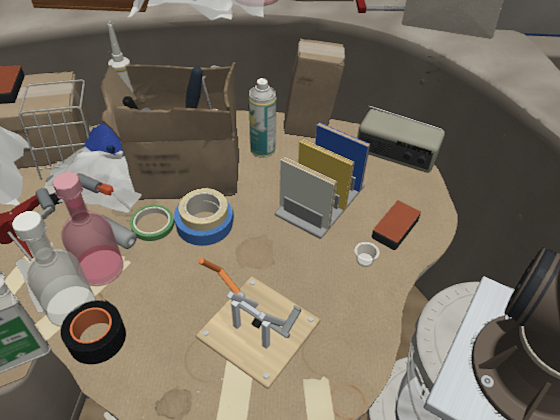

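View pics/top0.png

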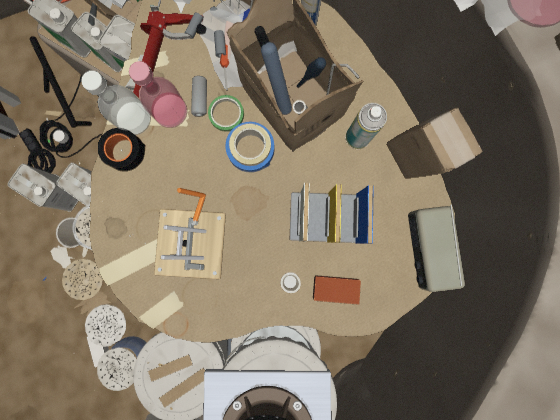

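The scene view shows the easel around (258,325), with the orange leg stowed at (220,275). The rack around (320,190) holds white, yellow and blue panels, blue furthest right in the top view. In the top view the easel is at (190,243), the post at (180–203,190–195), blue at (365,215), yellow at (335,215), the cup at (290,283) and the block at (337,290). Next I'll take closer looks with the wrist camera.

```bash
cat > h.py <<'E'
import numpy as np, cv2
from scipy.spatial.transform import Rotation as Rn
from rig import r, gripper_open, close, planner, camera, workorder
def q(zdir, ydir):
    """tool quaternion with z along zdir, y as near as possible to ydir"""
    z=np.array(zdir,float); z/=np.linalg.norm(z); y=np.array(ydir,float); y-=z*(y@z); y/=np.linalg.norm(y)
    return Rn.from_matrix(np.c_[np.cross(y,z),y,z]).as_quat()
def shot(name, n):
    s=r.get_state(); c=camera(n); c={k:np.array(v) for k,v in c.items()}
    K=np.array([[c["fx"],0,c["cx"]],[0,c["fy"],c["cy"]],[0,0,1]])
    if n=="wrist":
        T=np.eye(4); T[:3,:3]=Rn.from_quat(s["orientation"]).as_matrix(); T[:3,3]=s["tcp_pos"]
        M=T@c["T_tool_cam"]; c["R"]=M[:3,:3].T; c["t"]=-c["R"]@M[:3,3]
    cv2.imwrite(f"pics/{name}.png",c["pixels"][:,:,::-1])
    np.savez(f"{name}.npz",K=K,R=c["R"],t=c["t"],pixels=c["pixels"],fish=(n=="wrist"))
def ray(name,uv):
    d=np.load(f"{name}.npz"); p=np.array(uv,float).reshape(-1,1,2)
    f=cv2.fisheye.undistortPoints(p,d["K"],np.zeros(4)) if d["fish"] else cv2.undistortPoints(p,d["K"],None)
    v=np.c_[f[:,0],np.ones(len(p))]@d["R"]; return -d["R"].T@d["t"], v/np.linalg.norm(v,axis=1)[:,None]
def proj(name,X):
    d=np.load(f"{name}.npz"); X=np.array(X,float).reshape(-1,1,3); rv=cv2.Rodrigues(d["R"])[0]
    return (cv2.fisheye.projectPoints(X,rv,d["t"],d["K"],np.zeros(4))[0] if d["fish"] else cv2.projectPoints(X,rv,d["t"],d["K"],None)[0])[:,0] if not d["fish"] else cv2.fisheye.projectPoints(X,rv,d["t"].reshape(3,1),d["K"],np.zeros(4))[0][:,0]
def plane(name,uv,n,dd):
    o,v=ray(name,uv); n=np.array(n,float); return o+v*((dd-o@n)/(v@n))[:,None]
def tri(views):
    A=np.zeros((3,3));b=np.zeros(3)
    for nm,uv in views:
        o,v=ray(nm,uv); P=np.eye(3)-np.outer(v[0],v[0]); A+=P;b+=P@o
    return np.linalg.solve(A,b)
E
python3 - <<'E'
from h import *
c=camera("wrist"); print(c["fx"],np.round(c["T_tool_cam"],3).tolist())
for p,z,y in [((.47,.13,.33),(0,0.0,-1),(0,1,0)),((.47,.0,.25),(0,.6,-.8),(0,1,0)),((.53,-.17,.38),(0,0,-1),(0,1,0))]:
    for sg in (1,-1):
        print(p,sg,planner.solve_ik(p,q(z,np.array(y)*sg)))
E
```

```text
325.19226210127806 [[-0.001, -0.964, -0.267, 0.071], [1.0, -0.001, -0.001, 0.0], [0.0, -0.267, 0.964, -0.158], [0.0, 0.0, 0.0, 1.0]]
(0.47, 0.13, 0.33) 1 [ 0.67408571 -0.00992116 -0.21041923  0.         -1.37029826 -2.24488204]
(0.47, 0.13, 0.33) -1 [ 0.67408571 -0.00992116 -0.21041923  0.         -1.37029826  0.89671061]
(0.47, 0.0, 0.25) 1 [-0.15094976  0.14477119 -0.14278869 -0.64238763 -1.4299622  -1.27825646]
(0.47, 0.0, 0.25) -1 [-0.15094976  0.14477119 -0.14278869 -0.64238763 -1.4299622   1.86333619]
(0.53, -0.17, 0.38) 1 [ 0.04141901  0.10086096  0.01598433  0.         -1.4859197  -1.61221534]
(0.53, -0.17, 0.38) -1 [ 2.47939883 -1.40204399  0.01598433  0.         -2.98882464 -0.9086025 ]
```

```bash
python3 - <<'E'
from h import *
r.movep((.47,.13,.33),q((0,0,-1),(0,1,0))); shot("w1","wrist")
r.movep((.53,-.17,.38),q((0,0,-1),(0,1,0))); shot("w2","wrist")
shot("s2","scene") ; shot("t2","top")
print(r.get_state()["time_s"])
a=cv2.imread("pics/w1.png");b=cv2.imread("pics/w2.png")
cv2.imwrite("pics/w12.png",cv2.resize(np.vstack([a[60:,:],b[60:,:]]),None,fx=.8,fy=.8))
E
```

```text
3.525
```

View pics/w12.png

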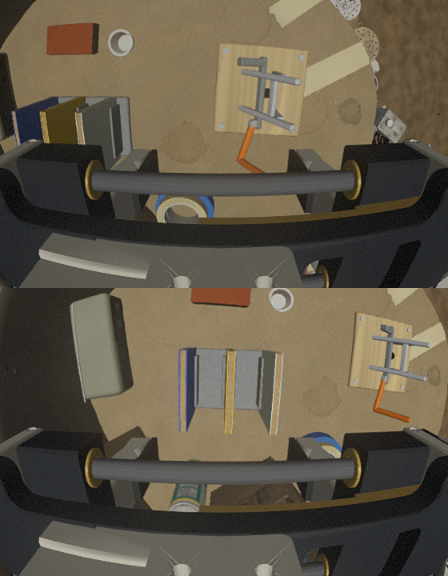

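Upper half (w1): the easel's two rails run from about (245,72) to (300,82) and from (240,108) to (293,127), with the leg's orange elbow at (240,160). Lower half (w2): blue stands at (184,390), yellow at (230,390) and white at (275,390). I'll enlarge the easel for precise corners.

```bash
python3 - <<'E'
from h import *
a=cv2.imread("pics/w1.png")[100:290,255:400]
s=cv2.imread("pics/s2.png")[245:385,190:325]
A=cv2.resize(a,None,fx=3.1,fy=3.1,interpolation=cv2.INTER_CUBIC); B=cv2.resize(s,(390*1,405),interpolation=cv2.INTER_CUBIC)
A=A[:600]; 
im=np.zeros((600,800,3),np.uint8); im[:A.shape[0],:min(A.shape[1],410)]=A[:,:410]; im[:405,410:]=B[:, :390]
cv2.imwrite("pics/z1.png",im); print(A.shape)
E
```

```text
(589, 450, 3)
```

View pics/z1.png

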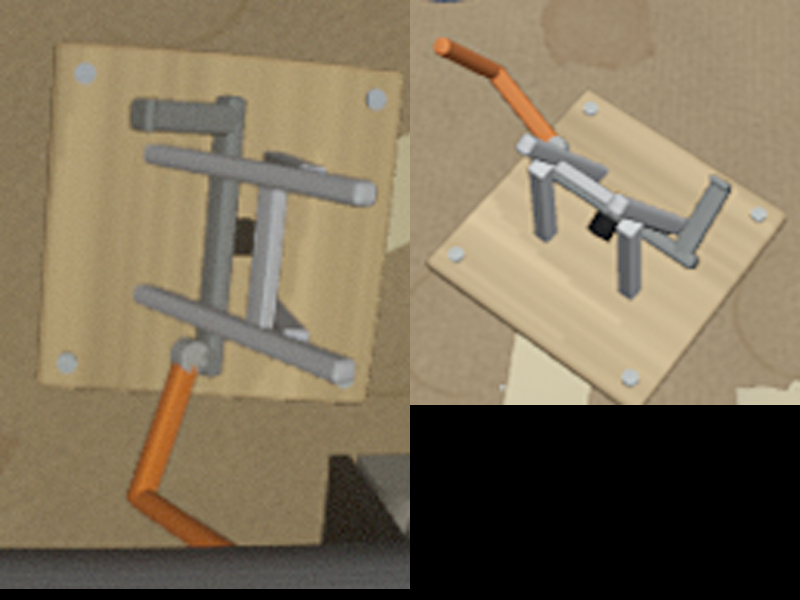

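```bash
cp scene0.npz s0raw.npz; cp top0.npz t0raw.npz; python3 - <<'E'
from h import *
for n,m in (("s0raw","scene0"),("t0raw","top0")):
    d=np.load(n+".npz"); 
    if "fish" in d: continue
    np.savez(m+".npz",K=np.array([[d["fx"],0,d["cx"]],[0,d["fy"],d["cy"]],[0,0,1]]),R=d["R"],t=d["t"],pixels=d["pixels"],fish=False)
np.set_printoptions(precision=4,suppress=True)
Z=lambda p:(np.array(p,float)/3.1+[255,100])
foot=plane("w1",Z([[147,154],[136,292]]),(0,0,1),.012); top=plane("w1",Z([[356,191],[333,370]]),(0,0,1),.012+.14*np.cos(np.pi/6))
print("foot",foot,"top",top,"w",np.linalg.norm(foot[0]-foot[1]),np.linalg.norm(top[0]-top[1]),"len",np.linalg.norm(top-foot,axis=1))
yd=(foot[0]-foot[1]+top[0]-top[1]); yd[2]=0; yd/=np.linalg.norm(yd)
up=np.array([0,0,1.]); xh=np.cross(yd,up)   # horizontal back dir
c,s=np.cos(np.pi/6),np.sin(np.pi/6)
z=c*up+s*xh; x=np.cross(yd,z); Rr=np.c_[x,yd,z]
o=((foot.mean(0))+(top.mean(0)-.14*z))/2; print("each origin",foot.mean(0),top.mean(0)-.14*z)
o[2]=.012; print("o",o,"R",Rr, "yaw",np.arctan2(yd[1],yd[0]))
np.savez("rest.npz",o=o,R=Rr)
S=lambda p:((np.array(p,float)-[410,0])/[2.889,2.893]+[190,245])
lip=tri([("w1",Z([137,113])),("s2",S([722,183]))]); print("lip tip in rest",Rr.T@(lip-o)*1e3)
el=tri([("w1",Z([137,497])),("s2",S([497,73]))]); print("elbow in rest",Rr.T@(el-o)*1e3)
tp=tri([("top0",[180,190]),("s2",S([440,46]))]); print("post tip in rest",Rr.T@(tp-o)*1e3)
W=lambda P:(o+Rr@np.array(P))
for n in("s2","top0"): print(n,proj(n,[W((0,.034,.14)),W((0,-.034,.14)),W((0,.034,0)),W((0,-.034,0))]))
print("s2 seen",S([[628,228],[540,168]]))
a=cv2.imread("pics/w2.png")[130:250,215:365]; b=cv2.imread("pics/top0.png")[180:250,285:380]
im=np.zeros((600,800,3),np.uint8); A=cv2.resize(a,None,fx=4,fy=4,interpolation=cv2.INTER_CUBIC); im[:480,:600]=A
B=cv2.resize(b,None,fx=2,fy=2,interpolation=cv2.INTER_CUBIC); im[:B.shape[0],605:605+B.shape[1]]=B
cv2.imwrite("pics/z2.png",im)
E
```

```text
foot [[0.4332 0.166  0.012 ]
 [0.4999 0.1616 0.012 ]] top [[0.4358 0.2334 0.1332]
 [0.5033 0.2287 0.1332]] w 0.06689778308810994 0.06765734944152113 len [0.1388 0.1386]
each origin [0.4666 0.1638 0.012 ] [0.4648 0.1612 0.012 ]
o [0.4657 0.1625 0.012 ] R [[ 0.0588 -0.9977  0.0339]
 [ 0.864   0.0679  0.4988]
 [-0.5     0.      0.866 ]] yaw 3.073648294812184
lip tip in rest [-34.0912  53.7333  41.7082]
elbow in rest [ -15.5128 -121.0643   40.2844]
post tip in rest [ -14.865  -122.8933  121.1991]
s2 [[262.2043 312.6759]
 [230.5157 291.6597]
 [285.3367 320.9947]
 [257.1092 302.4605]]
top0 [[162.4151 257.1084]
 [165.3875 227.0351]
 [202.8582 257.9581]
 [205.2313 231.318 ]]
s2 seen [[265.4586 323.8109]
 [234.9983 303.0712]]
```

View pics/z2.png

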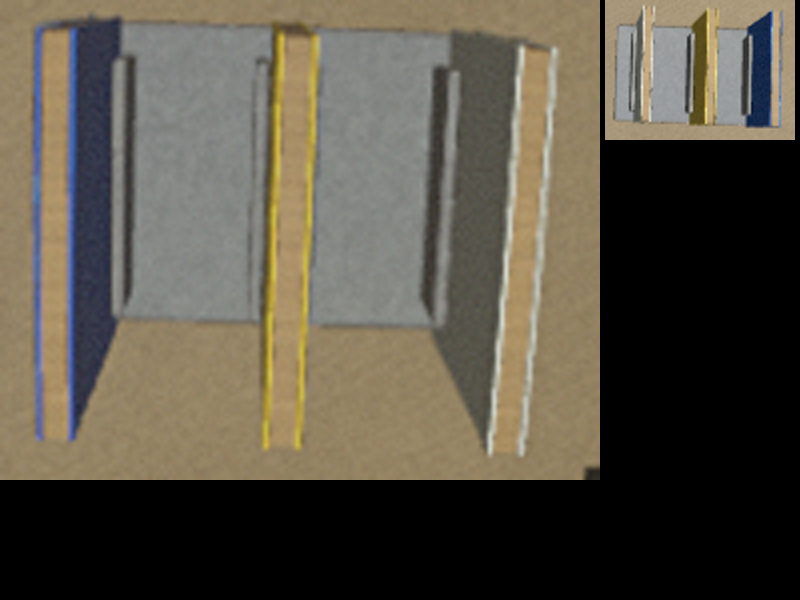

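```bash
python3 - <<'E'
from h import *
from scipy.optimize import brentq
np.set_printoptions(precision=4,suppress=True)
Z=lambda p:(np.array(p,float)/4+[215,130])
P={"blue":[[57,29],[57,438]],"yel":[[298,34],[284,448]],"white":[[539,46],[507,454]]}
for n,p in P.items():
    f=lambda h:(lambda a:np.linalg.norm(a[0]-a[1]))(plane("w2",Z(p),(0,0,1),h))
    print(n,brentq(lambda h:f(h)-.13,.05,.25))
    for h in(.146,.15,.154): a=plane("w2",Z(p),(0,0,1),h); print(h,a.mean(0),f(h),"dir",np.arctan2(*(a[1]-a[0])[[1,0]]))
# floor of rack grey: corners of base plate
b=plane("w2",Z([[125,322],[440,322],[125,25],[455,33]]),(0,0,1),.006);print(b)
print("thick",np.linalg.norm(np.diff(plane("w2",Z([[37,240],[75,240]]),(0,0,1),.15),axis=0)))
E
```

```text
blue 0.14649847798138527
0.146 [ 0.5363 -0.2299  0.146 ] 0.13016563694209682 dir -0.03356688226859706
0.15 [ 0.5355 -0.2293  0.15  ] 0.12883649544913425 dir -0.033566882268597116
0.154 [ 0.5347 -0.2287  0.154 ] 0.1275073539561716 dir -0.033566882268596984
yel 0.149433321558126
0.146 [ 0.539  -0.1571  0.146 ] 0.13114946534333646 dir -0.026905029602508804
0.15 [ 0.5382 -0.1572  0.15  ] 0.12981027782608695 dir -0.026905029602508776
0.154 [ 0.5374 -0.1573  0.154 ] 0.12847109030883752 dir -0.026905029602508738
white 0.15055198320422747
0.146 [ 0.5415 -0.0839  0.146 ] 0.13152839300620073 dir -0.03131741161475291
0.15 [ 0.5406 -0.0848  0.15  ] 0.13018533619985645 dir -0.031317411614752835
0.154 [ 0.5398 -0.0856  0.154 ] 0.12884227939351203 dir -0.03131741161475289
[[ 0.6002 -0.2231  0.006 ]
 [ 0.6003 -0.089   0.006 ]
 [ 0.4752 -0.2207  0.006 ]
 [ 0.4779 -0.0861  0.006 ]]
thick 0.011810165040489937
```

```bash
cat >> h.py <<'E'
def rest():
    d=np.load("rest.npz"); return d["o"],d["R"]
def pusher(phi,off,z,sg,rad=.070):
    o,R=rest(); e=np.array([-np.sin(phi),-np.cos(phi),0]); dd=np.array([-np.cos(phi),np.sin(phi),0])
    p=np.array([.005,-.054,z])+rad*e-off*dd
    return o+R@p, q(-R[:,2],sg*(R@e))
E
python3 - <<'E'
from h import *
np.set_printoptions(precision=3,suppress=True)
for sg in(1,-1):
    print(sg)
    for ph in(.2,.6,1.0,1.3,1.6):
        for z in (.09,.2):
            p,o=pusher(ph,.016,z,sg); print(ph,z,p,planner.solve_ik(p,o))
E
```

```text
1
0.2 0.09 [0.595 0.205 0.087] [ 0.827  0.583 -0.215  0.34  -1.216  1.855]
0.2 0.2 [0.598 0.26  0.182] [ 0.877  0.55  -0.02   0.3   -1.444  1.891]
0.6 0.09 [0.588 0.181 0.101] [ 0.81   0.543 -0.253  0.348 -1.213  1.468]
0.6 0.2 [0.592 0.236 0.196] [ 0.862  0.51  -0.058  0.306 -1.443  1.504]
1.0 0.09 [0.571 0.161 0.113] [ 0.808  0.497 -0.305  0.35  -1.207  1.067]
1.0 0.2 [0.575 0.216 0.208] [ 0.862  0.462 -0.109  0.306 -1.439  1.103]
1.3 0.09 [0.553 0.151 0.119] [ 0.817  0.462 -0.348  0.346 -1.202  0.758]
1.3 0.2 [0.557 0.206 0.214] [ 0.873  0.426 -0.15   0.302 -1.437  0.792]
1.6 0.09 [0.533 0.146 0.123] [ 0.837  0.431 -0.389  0.338 -1.198  0.441]
1.6 0.2 [0.536 0.201 0.218] [ 0.893  0.393 -0.19   0.293 -1.435  0.474]
-1
0.2 0.09 [0.595 0.205 0.087] [ 0.827  0.583 -0.215  0.34  -1.216 -1.286]
0.2 0.2 [0.598 0.26  0.182] [ 0.877  0.55  -0.02   0.3   -1.444 -1.25 ]
0.6 0.09 [0.588 0.181 0.101] [ 0.81   0.543 -0.253  0.348 -1.213 -1.674]
0.6 0.2 [0.592 0.236 0.196] [ 0.862  0.51  -0.058  0.306 -1.443 -1.638]
1.0 0.09 [0.571 0.161 0.113] [ 0.808  0.497 -0.305  0.35  -1.207 -2.074]
1.0 0.2 [0.575 0.216 0.208] [ 0.862  0.462 -0.109  0.306 -1.439 -2.039]
1.3 0.09 [0.553 0.151 0.119] [ 0.817  0.462 -0.348  0.346 -1.202 -2.384]
1.3 0.2 [0.557 0.206 0.214] [ 0.873  0.426 -0.15   0.302 -1.437 -2.349]
1.6 0.09 [0.533 0.146 0.123] [ 0.837  0.431 -0.389  0.338 -1.198 -2.701]
1.6 0.2 [0.536 0.201 0.218] [ 0.893  0.393 -0.19   0.293 -1.435 -2.668]
```

```bash
python3 - <<'E'
from h import *
np.set_printoptions(precision=2,suppress=True)
close(10)
sg=-1
r.movep(*pusher(.25,.045,.22,sg)); r.line_to(*pusher(.25,.045,.09,sg),v=.12); r.wait(.2)
f0=r.get_state()["wrist_force"]; o,R=rest()
for ph in list(np.arange(.25,1.5,.15))+list(np.arange(1.5,1.72,.02)):
    r.line_to(*pusher(ph,.017,.09,sg),v=.06 if ph<1.45 else .03)
    f=R.T@(r.get_state()["wrist_force"]-f0); print(round(ph,2),f)
    if ph>1.45 and np.hypot(f[0],f[1])>7: break
r.wait(.25); print(r.get_state()["time_s"],R.T@(r.get_state()["wrist_force"]-f0))
shot("s3","scene"); shot("t3","top")
a=cv2.imread("pics/s3.png")[225:385,170:340]; b=cv2.imread("pics/t3.png")[165:305,130:250]
cv2.imwrite("pics/z3.png",np.hstack([cv2.resize(a,(425,400)),cv2.resize(b,(343,400))]))
E
```

```text
0.25 [-0.46 -1.32 -0.15]
0.4 [-0.1  -0.23 -0.41]
0.55 [-1.44  0.25  0.35]
0.7 [-0.14 -1.13 -0.48]
0.85 [-0.02 -1.07 -0.47]
1.0 [ 0.08 -0.44 -0.25]
1.15 [-0.49 -0.51 -0.18]
1.3 [ 0.49 -0.55  0.27]
1.45 [ 0.34 -0.94 -0.67]
1.5 [-0.27 -1.39  0.02]
1.52 [ 0.04 -1.92  0.  ]
1.54 [-0.86 -1.11 -0.74]
1.56 [-0.21 -1.04  0.91]
1.58 [-0.55 -6.08 -3.  ]
1.6 [ -0.7  -11.54  -5.24]
13.475 [ -0.54 -11.11  -3.56]
```

View pics/z3.png

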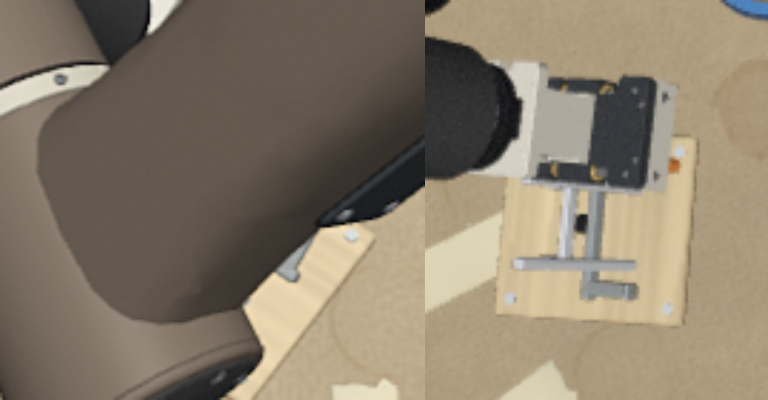

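Wrist force held around 1–2 N during the swing and then jumped to 11 N at a commanded angle of 1.58–1.60 rad. The leg is therefore on its stop; in the top view its orange end shows at (675,165), out to the front. Next comes the blue panel.

```bash
python3 - <<'E'
from h import *
np.set_printoptions(precision=3,suppress=True)
r.line_to(*pusher(1.57,.04,.09,-1),v=.1); r.line_to(*pusher(1.57,.045,.2,-1),v=.2)
gripper_open()
y=-.031; u=np.array([np.cos(y),np.sin(y),0]); n=np.array([-np.sin(y),np.cos(y),0])
c=np.array([.536,-.2297,0]); Q=q((0,0,-1),n)
at=lambda b,z: c-n*b+[0,0,z]
r.movep(at(8,0)*0+at(.008,.24),Q); r.line_to(at(.008,.2),v=.15); 
shot("w4","wrist")
print(r.get_state()["time_s"],r.get_state()["tcp_pos"]-at(.008,.2))
o,R=rest()
for Zr in (.15,.22):
  for x in(-.006,-.04): print(planner.solve_ik(o+R@[x,0,Zr],q(-R[:,2],R[:,0])))
a=cv2.imread("pics/w4.png"); cv2.imwrite("pics/w4z.png",cv2.resize(a,None,fx=1.4,fy=1.4))
E
```

```text
18.225 [0.001 0.    0.001]
[ 1.011  0.409 -0.332  0.247 -1.308 -2.772]
[ 0.986  0.362 -0.366  0.258 -1.316 -2.751]
[ 1.038  0.392 -0.198  0.227 -1.46  -2.757]
[ 1.016  0.346 -0.231  0.237 -1.469 -2.736]
```

View pics/w4z.png

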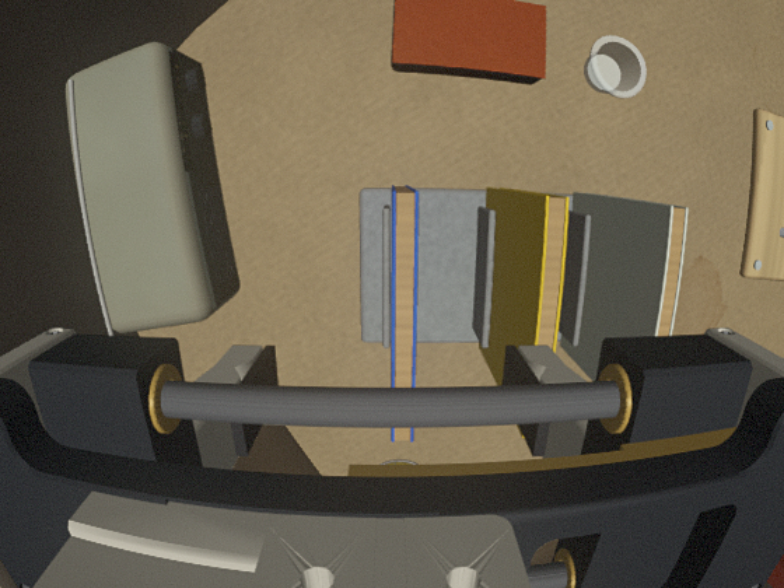

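Blue's top edge runs from (404,190) to (402,440) in this 1.4× view, between the open fingers; yellow at (555,195) lies under the right finger's outer side. I'll re-measure blue from here, then grasp.

```bash
python3 - <<'E'
from h import *
np.set_printoptions(precision=4,suppress=True)
p=plane("w4",np.array([[404,189],[402,440],[556,197]])/1.4,(0,0,1),.148); m=p[:2].mean(0)
print(p,m,"len",np.linalg.norm(p[0]-p[1]),"dir",np.arctan2(*(p[1]-p[0])[[1,0]]))
y=-.031; n=np.array([-np.sin(y),np.cos(y),0]); print("offset along n old->new",n@(m-[.536,-.2297,.148]),"yellow-blue",n@(p[2]-p[0]))
E
```

```text
[[ 0.4699 -0.2283  0.148 ]
 [ 0.6014 -0.2322  0.148 ]
 [ 0.4736 -0.1553  0.148 ]] [ 0.5356 -0.2302  0.148 ] len 0.13159390991798903 dir -0.029342696574379067
offset along n old->new -0.0005403861639494012 yellow-blue 0.07304503596825358
```

```bash
python3 - <<'E'
from h import *
np.set_printoptions(precision=3,suppress=True)
y=-.030; n=np.array([-np.sin(y),np.cos(y),0]); c=np.array([.5358,-.2300,0]); at=lambda b,z: c-n*b+[0,0,z]
S=lambda t:print(t,r.get_state()["time_s"],r.get_state()["wrist_force"],r.get_state()["gripper_width"],r.get_state()["tcp_pos"])
r.line_to(at(.007,.112),v=.1); S("down")
r.line_to(at(.002,.112),v=.03); S("shift")
close(4); S("close4"); r.wait(.2); close(11); r.wait(.2); S("close11")
r.line_to(r.get_state()["tcp_pos"]+[0,0,.12],v=.08); r.wait(.3); S("lifted")
shot("s5","scene"); shot("t5","top")
a=cv2.imread("pics/s5.png")[60:300,200:480]; b=cv2.imread("pics/t5.png")[120:300,200:440]
cv2.imwrite("pics/z5.png",np.hstack([cv2.resize(a,(467,400)),cv2.resize(b,(333,250)) if 0 else cv2.copyMakeBorder(cv2.resize(b,(333,250)),0,150,0,0,0)]))
E
```

```text
down 19.2583 [-0.978  1.236  0.302] 1.0024931707208438 [ 0.536 -0.237  0.113]
shift 19.575 [ 0.567 -0.836 -0.577] 0.9987197935891761 [ 0.536 -0.232  0.112]
close4 20.7417 [-0.651  1.64  -0.375] 0.13858699369328573 [ 0.536 -0.232  0.112]
close11 21.3583 [1.272 3.875 0.316] 0.13936599907639868 [ 0.536 -0.232  0.112]
lifted 23.3083 [ 0.39   0.509 -0.085] 0.14007683811773083 [ 0.536 -0.232  0.232]
```

View pics/z5.png

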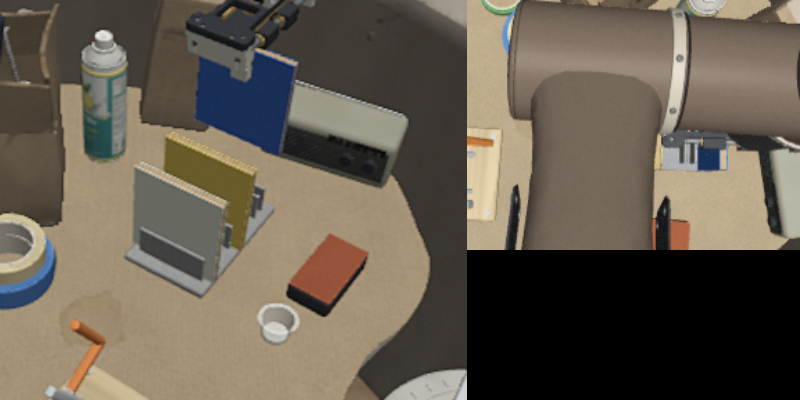

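The scene view shows blue hanging square in the fingers at (245,95), with yellow and white still in the rack and the leg out at (85,345). The gripper reads 12.3 mm. Next I'll carry it over and lower it by feel.

```bash
cat >> h.py <<'E'
def place(x,zb,y=0.):   # panel centre plane x, lower edge zb on the rest -> TCP pose
    o,R=rest(); return o+R@np.array([x,y,zb+.104]), q(-R[:,2],R[:,0])
def force(n=8):
    o,R=rest(); a=[]
    for _ in range(n): a.append(r.get_state()["wrist_force"]); r.wait(.012)
    return R.T@np.mean(a,0)
def panel_rest():
    o,R=rest(); return R.T@(r.get_state()["tcp_pos"]-o)-[0,0,.104]
E
python3 - <<'E'
from h import *
np.set_printoptions(precision=4,suppress=True)
p=r.get_state()["tcp_pos"]; r.line_to([p[0],p[1],.31],v=.15); r.line_to([.5,.0,.33],v=.2)
r.line_to(*place(-.04,.16),v=.15); r.line_to(*place(-.017,.15),v=.08); r.wait(.3)
print(r.get_state()["time_s"],force(),panel_rest(),r.get_state()["gripper_width"])
shot("s6","scene"); shot("t6","top"); shot("w6","wrist")
a=cv2.imread("pics/w6.png"); b=cv2.imread("pics/t6.png")[100:320,100:300]
cv2.imwrite("pics/z6.png",np.hstack([cv2.resize(a,(480,360)),cv2.resize(b,(320,360))]))
E
```

```text
28.1167 [ 0.7496 -0.1658 -0.8529] [-0.0172 -0.      0.1502] 0.14076910552833927
```

View pics/z6.png

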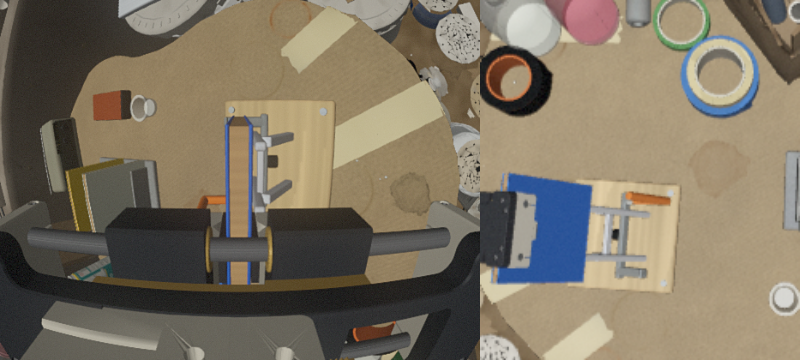

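The wrist view shows the panel clamped between the pads, in front of the rails (265,140–190). The top view shows its lower edge from (592,180) to (585,283), clear of the post at (645,200). I'll compare that with the prediction before lowering.

```bash
python3 - <<'E'
from h import *
np.set_printoptions(precision=1,suppress=True)
o,R=rest(); W=lambda *P:[o+R@np.array(p) for p in P]
print("pred lower front corners",proj("t6",W((-.023,-.065,.15),(-.023,.065,.15))))
print("pred rail tops",proj("t6",W((0,-.034,.14),(0,.034,.14))))
im=np.load("t6.npz")["pixels"]; hsv=cv2.cvtColor(im,cv2.COLOR_RGB2HSV)
m=cv2.inRange(hsv,(108,120,60),(122,255,255)); m[:200]=0; m[290:]=0; m[:,200:]=0
c=max(cv2.findContours(m,0,2)[0],key=cv2.contourArea); print(cv2.approxPolyDP(c,3,True)[:,0])
ys,xs=np.where(m>0); rows=np.arange(214,268,3); e=[xs[ys==k].max() for k in rows]; print("edge slope",np.polyfit(rows,e,1))
E
```

```text
pred lower front corners [[171.  213.2]
 [165.2 272. ]]
pred rail tops [[165.4 227. ]
 [162.4 257.1]]
[[118 206]
 [117 216]
 [136 220]
 [136 241]
 [131 262]
 [111 263]
 [111 272]
 [163 271]
 [169 214]]
edge slope [ -0.1 189.7]
```

The match is within a pixel or two: slope −0.099 predicted against −0.105 seen, centre row 242.6 against 242.5. Lowering now.

```bash
python3 - <<'E'
from h import *
np.set_printoptions(precision=4,suppress=True)
r.line_to(*place(-.017,.060),v=.05); r.wait(.2); f0=force(12); print("base",f0,r.get_state()["time_s"])
zb=.060; hit=False
while zb>.012:
    zb-=.001; r.line_to(*place(-.017,zb),v=.02); f=force(4)-f0
    if f[2]>2: f=force(8)-f0; print(round(zb,4),f)
    if f[2]>2.2: hit=True; break
    if max(abs(f[0]),abs(f[1]))>5: print("side",f); break
print(hit,zb,f,panel_rest(),r.get_state()["time_s"],r.get_state()["gripper_width"])
E
```

```text
base [ 0.3938 -0.192  -0.8887] 30.5833
0.042 [-0.0976  1.0921  2.7508]
True 0.04199999999999998 [-0.0976  1.0921  2.7508] [-0.0169 -0.0001  0.0422] 35.75 0.1353815996903753
```

```bash
python3 - <<'E'
from h import *
np.set_printoptions(precision=4,suppress=True)
r.line_to(*place(-.017,.0445),v=.02); r.wait(.2); f0=force(12)
x=-.017
while x<-.001:
    x+=.001; r.line_to(*place(x,.0445),v=.02); f=force(4)-f0
    if f[0]<-2: f=force(8)-f0; print("x",round(x,4),f)
    if f[0]<-2: break
print("rails at",x,f,panel_rest(),r.get_state()["time_s"])
x-=.001; r.line_to(*place(x,.0445),v=.02); print(force(8)-f0)
zb=.0445
while zb>.030:
    zb-=.0007; r.line_to(*place(x,zb),v=.02); f=force(4)-f0
    if f[2]>2: f=force(8)-f0; print(round(zb,4),f)
    if f[2]>2.5: break
print(zb,x,f,panel_rest(),r.get_state()["time_s"])
shot("s7","scene");shot("t7","top"); shot("w7","wrist")
E
```

```text
x -0.006 [-7.5138 -0.8873  2.3475]
rails at -0.005999999999999993 [-7.5138 -0.8873  2.3475] [-0.0068 -0.      0.0445] 39.5083
[-5.0703 -0.9661  1.2907]
0.0438 [-5.5971 -0.5665  2.1363]
0.0431 [-5.518  -0.3922  2.1855]
0.0424 [-5.4813 -0.4896  2.3821]
0.0417 [-6.2579  1.4454  6.1948]
0.0417 -0.006999999999999993 [-6.2579  1.4454  6.1948] [-0.007  -0.      0.0422] 41.225
```

The rails were felt at x = −6 mm, as expected for a 12 mm panel, and the feet at z ≈ 42 mm twice, at two different depths. That means the panel is on the feet and not on the lip. I'll ease off the pressure on the rails and release.

```bash
python3 - <<'E'
from h import *
np.set_printoptions(precision=4,suppress=True)
r.line_to(*place(-.008,.0418),v=.02); r.wait(.2); print(force(8),panel_rest())
close(4); r.wait(.3); print(force(8),r.get_state()["gripper_width"])
gripper_open(); r.wait(.2); print(force(8),r.get_state()["gripper_width"],r.get_state()["time_s"])
r.line_to(*place(-.008,.11),v=.08); r.line_to(*place(-.008,.17),v=.15)
r.line_to([.5,-.05,.36],q((0,0,-1),(0,1,0)),v=.2)
shot("s8","scene");shot("t8","top");shot("w8","wrist"); print(r.get_state()["time_s"],r.get_state()["wrist_force"])
a=cv2.imread("pics/s8.png")[225:385,170:340]; b=cv2.imread("pics/t8.png")[165:305,130:250]; 
cv2.imwrite("pics/z8.png",np.hstack([cv2.resize(a,(425,400)),cv2.resize(b,(343,400))]))
E
```

```text
[0.4581 3.814  5.9851] [-0.0073 -0.0001  0.0422]
[1.4443 2.7715 5.8595] 0.13979406345177398
[-0.134  -0.0985  0.0938] 0.9985040730161374 44.0417
47.6917 [-0.3898  0.2673  0.5079]
```

View pics/z8.png

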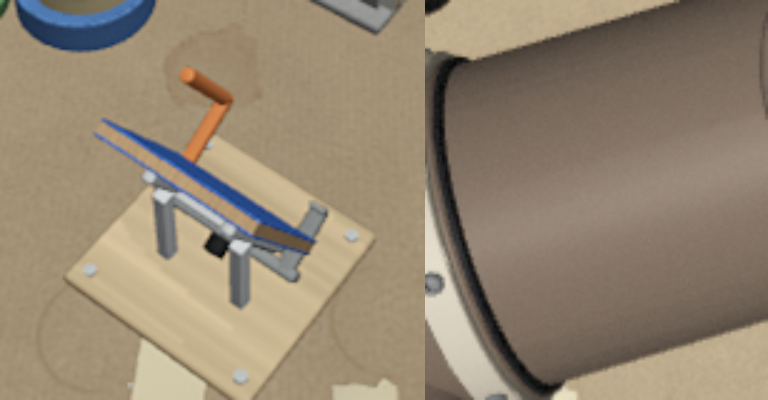

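The panel stands on the easel, leaning back against the rails. Its top edge runs from about (100,127) to (258,230), and the leg's elbow is out front at (230,100). Now a numeric check against the ideal seated pose.

```bash
python3 - <<'E'
from h import *
np.set_printoptions(precision=1,suppress=True)
o,R=rest(); zb=.042
C=[o+R@np.array(p) for p in [(0,-.065,zb+.14),(-.012,-.065,zb+.14),(0,.065,zb+.14),(-.012,.065,zb+.14),(-.012,.065,zb),(-.012,-.065,zb)]]
lab=["back -y top","front -y top","back +y top","front +y top","front +y low","front -y low"]
for n in("s8","w8"):
    print(n); P=proj(n,C)
    for l,p in zip(lab,P): print("  ",l,p,"zoom",(p-[170,225])*2.5 if n=="s8" else "")
a=cv2.imread("pics/w8.png"); u,v=np.clip(np.array(proj("w8",[o+R@np.array([-.012,0,.11])])[0],int),60,(480,340))
x0,y0=max(u-90,0),max(v-75,0); c=cv2.resize(a[y0:y0+150,x0:x0+180],None,fx=4,fy=4,interpolation=cv2.INTER_CUBIC)
for p in proj("w8",C): cv2.circle(c,tuple(int(k) for k in (p-[x0,y0])*4),4,(0,0,255),1)
s=(np.load("s8.npz")["pixels"][:,:,::-1]).copy()
cv2.imwrite("pics/z9.png",c); print(x0,y0)
E
```

```text
s8
   back -y top [206.6 278.2] zoom [ 91.6 133.1]
   front -y top [210.6 272. ] zoom [101.4 117.5]
   back +y top [269.5 320.1] zoom [248.9 237.8]
   front +y top [273.6 313.4] zoom [259.1 221. ]
   front +y low [296.4 322.1] zoom [316.  242.7]
   front -y low [240.5 285.7] zoom [176.2 151.7]
w8
   back -y top [501.  222.4] zoom 
   front -y top [498.  223.3] zoom 
   back +y top [516.5 125.7] zoom 
   front +y top [513.8 124.4] zoom 
   front +y low [428.5 114.6] zoom 
   front -y low [418.2 198. ] zoom 
371 89
```

View pics/z9.png

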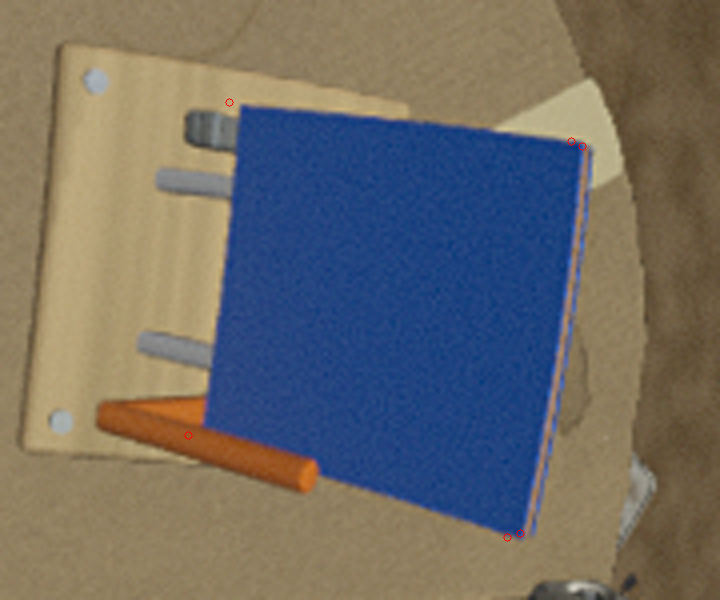

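```bash
python3 -c "
from h import *
print(r.get_state()['time_s'],r.get_state()['wrist_force']); print(workorder.hand_in())"
```

```text
47.6917 [-0.38978591  0.26733546  0.50792672]
the job is handed in; nothing more can be done
None
```

The prop leg is out at its stop, and the blue panel stands on both feet, lying back against the rails. I handed the job in at 47.7 s of the 72 s allowed. No verdict was reported, so the checks below are my own measurements.

**Leg:** I pushed it round by its post with shut fingers. Force stayed at 1–2 N, then rose to 11 N at a commanded angle of about 1.6 rad, which is the stop. The final picture still shows the leg out to the front.

**Panel:** I gripped it by its top edge at 11 N and lifted it from the rack. Yellow and white were still in their slots in the picture taken after the lift. I felt the feet at about 42 mm up the rest, the same at two distances from the rails. I felt the rails where a flat 12 mm panel should meet them. It was pressing on the feet with about 6 N when I released it, and no contact force was left after the fingers opened.

**Last checks:**
- **Fit to ideal pose:** The panel's corners in the scene picture fit the ideal seated pose to within about 4 px, roughly 2–5 mm. Its angles look right.
- **Disagreement:** In the wrist picture the whole panel sits about 3 mm further back than predicted. The shift is the same at every corner I could see. I took it as camera calibration error (stated as about 2 mm), because the rails felt by touch were where expected.
- **Not re-measured:** I took no final positions of the cup, spray can and sanding block. The arm's planned path stayed clear of them, and they looked in place in the pictures taken on the way.

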